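# Clear the page weights off the light box

## Task

Clear the bare part of the light box: sweep the three small round brass weights along its top and over its end into the empty steel tray standing there, pushing them with the fingertips and never picking them up. Do not touch the repaired leaf or push a weight onto it, and leave its two long paperweight bars, the paste dish and the bamboo lifter where they are.

Things in the scene. Friction and masses are not known exactly. Their poses are not given: they have to be found in the camera images.
- light_box: the light box: a flat white-topped slab, 340 mm along its x (away from the robot), 480 mm along its y, top 32 mm above the table, flat and flush to its edges, fixed; origin at the centre of its underside on the table. Its near half (x below 0) is bare working area, the leaf lies on its far half
- tray: the empty stainless tray lined with grey felt, fixed, 200 mm along x, 120 mm along y, walls 3 mm, rim 28 mm above the table (4 mm below the light box top), inner floor at 3 mm; it stands 3 mm off the left (+y) or right (-y) end of the light box, its long side along that end, centred at x = -75 mm in the box frame; axes parallel to the box; origin at the centre of its underside
- tool_tray: black wire tray, fixed, 200 x 120 mm, 50 mm tall, with three brushes in it, at the other end of the light box, away from the steel tray; nothing goes in it; origin at the centre of its underside
- weight_a: small round brass weight, a plain flat disc 32 mm across and 12 mm tall (80 g, give or take a third), one of three alike; it lies loose on the bare near half of the light box and slides easily; origin at the centre of its underside, z up
- weight_b: small round brass weight, a plain flat disc 32 mm across and 12 mm tall (80 g, give or take a third), one of three alike; it lies loose on the bare near half of the light box and slides easily; origin at the centre of its underside, z up
- weight_c: small round brass weight, a plain flat disc 32 mm across and 12 mm tall (80 g, give or take a third), one of three alike; it lies loose on the bare near half of the light box and slides easily; origin at the centre of its underside, z up
- leaf: old brown paper leaf on its grey mount card, 125 mm along its x, 280 mm along its y, 2 mm thick, lying on the light box's far half (its near edge at about x = +35 mm in the box frame), fixed and fragile: not to be touched; origin at the centre of its underside
- bar_left: long paperweight bar of wood with a brass inlay, 120 x 28 x 16 mm (200 g), lying loose across the left (+y) end of the leaf; x along its length; origin at the centre of its underside. Stays where it is
- bar_right: long paperweight bar of wood with a brass inlay, 120 x 28 x 16 mm (200 g), lying loose across the right (-y) end of the leaf; x along its length; origin at the centre of its underside. Stays where it is
- paste_dish: small blue ceramic dish, 66 mm across its rim, 26 mm tall (150 g), standing loose on the bare half of the light box near its front edge; origin at the centre of its underside. Stays where it is, a weight may have to go round it
- bamboo_lifter: flat bamboo lifter (a page spatula), about 18 x 150 x 5 mm (30 g), lying loose along the light box's front (near) edge; y along its length; origin near the middle of its underside (it reaches 84 mm to its +y and 65 mm to its -y). Stays where it is

How it is judged (in metres and radians):
At the end, for the whole second after the job is handed in: All three round weights lie at rest inside the steel tray (centre within its walls, underside below its rim, less than 28 mm above the table); the two bars are within 10 mm, the paste dish within 12 mm and the bamboo lifter within 15 mm of where they began (x of weight_a in the frame of tray between -0.097 and 0.097 m and y of weight_a in the frame of tray between -0.057 and 0.057 m and z of each of weight_a, weight_b, weight_c in the frame of tray below 0.028 m and linear speed of each of weight_a, weight_b, weight_c below 0.02 m/s and x of weight_b in the frame of tray between -0.097 and 0.097 m and y of weight_b in the frame of tray between -0.057 and 0.057 m and x of weight_c in the frame of tray between -0.097 and 0.097 m and y of weight_c in the frame of tray between -0.057 and 0.057 m and distance of each of bar_left, bar_right from where it was at the start of the episode below 0.01 m and distance of paste_dish from where it was at the start of the episode below 0.012 m and distance of bamboo_lifter from where it was at the start of the episode below 0.015 m); the robot touches nothing.
It fails at once if a weight is picked up: its underside centre more than 8 mm above the light box's top (z of any of weight_a, weight_b, weight_c in the frame of light_box above 0.04 m).
It fails at once if the robot touches the leaf (contact force between any of the fingers, the arm and leaf above 0.5 N).
It fails at once if a weight is pushed onto or against the leaf (contact force between any of weight_a, weight_b, weight_c and leaf above 0.3 N).
It fails at once if a paperweight bar is shifted more than 10 mm, the paste dish more than 12 mm or the bamboo lifter more than 15 mm (distance of any of bar_left, bar_right from where it was at the start of the episode above 0.01 m or distance of paste_dish from where it was at the start of the episode above 0.012 m or distance of bamboo_lifter from where it was at the start of the episode above 0.015 m).
It also fails if it takes over 61 s, if anything falls off the work surface, if the arm or the gripper's body presses on something with over 40 N, if the wrist force passes 120 N, or if a joint passes its speed limit or range.

## Robot

A 6-joint arm with a two-finger parallel gripper is mounted at the origin on the work surface. World frame = base frame: x ahead of the robot, y to its left, z up, the work surface at z = 0. Lengths are in m, angles in degrees, forces in N, time in s.
With the tool pointing down it reaches from about 0.325 to 0.85 m from the base axis. Payload 15.5 kg.
Tool frame: the origin (TCP) lies at the very end of the fingers, on their centre line; the grasp point (between the pads) lies arm.grip_depth behind it (arm.grip_depth is the distance from the TCP to the grasp point, in m); z points along the fingers, y is the line along which they close (so a half turn about z gives the same grasp; the last joint's range is limited). The gripper opens to 91 mm and grips with 3 to 60 N. Pads are 32 mm wide; open, the fingers measure 118 mm over their backs; the gripper's body (76 mm by 178 mm) begins 60 mm behind the grasp point.
Start: joints at [63.169, 28.281, 77.091, -0, 74.628, -5.472], TCP at [0.228, 0.582, 0.214] pointing down, gripper open.
Joint ranges: [-166.48, 166.48], [-47.26, 123.95], [12.59, 153.08], [-70.14, 250.14], [6.76, 159.57], [-176.63, 176.63]. Speed limits (degrees/s): [108.29, 108.29, 147.25, 172.46, 172.46, 172.46].

## Interface

Orientations are given as a 3x3 rotation matrix whose columns are the frame's x, y, z axes.
In Python, from rig import arm gives the robot as it stands. Calls block until the motion is done:
- arm.move_to(position, orientation): joint-space move of the TCP to a pose.
- arm.move_l(position, orientation=None, feed=0.15): straight line of the TCP; orientation=None keeps the orientation; feed is the mean speed in m/s.
- arm.move_joints(angles): joint-space move.
- arm.grip(opening): finger opening in m; the grip force is fixed at half the most; returns when the fingers have stopped.
- arm.sleep(seconds).
- arm.solve_ik(position, orientation): joint angles nearest the present ones, or None.
- arm.snapshot(name): name is "scene" or "top"; returns the picture (480x640x3 uint8, red, green, blue); there is no depth.
- arm.get_calibration(name): a dict with "intrinsics" (3x3 intrinsics, pixels), "k1" (the pictures are not rectified: a ray, as slopes to the right and down, at radius r is drawn at 1 + k1 r^2 times it, then the intrinsics apply), "cam_to_world" (4x4, takes a point from camera to world coordinates). Camera axes: x right, y down, z forward; pixel columns grow to the right and rows downward; lengths in m; the calibration is good to about 2 mm. A picture is of the moment at which its call begins. get_calibration takes no time and is no camera call.
A pose or a line that the arm cannot do raises arm.Unreachable and nothing moves.
- arm.sign_off(): hands the job in; it is judged then, once.
Readings, each from a call of its own:
- arm.current_t(): time.
- arm.current_joint_positions(): joint angles.
- arm.current_dq(): joint speeds.
- arm.current_tau(): joint torques, N m.
- arm.current_ee_pos(): TCP position.
- arm.current_tool_rot(): TCP orientation.
- arm.current_force(): force on the tool from outside, world axes, zero at the start.
- arm.current_torque(): the same for the moment, N m.
- arm.current_width(): finger opening in m.
- arm.current_grasp_force(): force on a finger pad.
Only numpy, scipy, OpenCV 4.12 (cv2) and the standard library are available. Lean on these libraries where they do the work, as an engineer would, in place of code of your own. Each camera call takes 0.05 s, during which the arm holds its last target. There are 200 camera calls.

## Working session

There is one attempt and no reset: what is moved stays moved. The work goes in short steps, each a Python script; the robot and the scene stay as the last script left them, time stands still between calls to the robot, and variables do not carry over. Pictures are saved under pics/ and viewed, at most 10 in all, crops included, and the job is handed in when it is done.

```bash
ls; mkdir -p pics; python3 - <<'E'
from rig import arm
import cv2
for n in("scene","top"):
    cv2.imwrite(f"pics/{n}0.png",arm.snapshot(n)[:,:,::-1]); c=arm.get_calibration(n); print(n,c)
print(arm.grip_depth,arm.current_t(),arm.current_tool_rot())
E
```

```text
pics
scene {'intrinsics': array([[571.30483955,   0.        , 324.34070962],
       [  0.        , 571.30483955, 241.36733714],
       [  0.        ,   0.        ,   1.        ]]), 'k1': 0.014424004843510965, 'cam_to_world': array([[ 0.42378876,  0.52316728, -0.73939102,  1.50023455],
       [ 0.90569497, -0.2546228 ,  0.3389452 , -0.38956866],
       [-0.01094078, -0.8133039 , -0.58173625,  0.7655911 ],
       [ 0.        ,  0.        ,  0.        ,  1.        ]])}
top {'intrinsics': array([[535.61438763,   0.        , 318.41213915],
       [  0.        , 535.61438763, 241.84300502],
       [  0.        ,   0.        ,   1.        ]]), 'k1': 0.008981598869316963, 'cam_to_world': array([[-0.00911522, -0.99395   ,  0.10945463,  0.45927565],
       [-0.99983111,  0.01080616,  0.01486556,  0.00415084],
       [-0.01595841, -0.10930064, -0.99388063,  0.97869261],
       [ 0.        ,  0.        ,  0.        ,  1.        ]])}
0.0188 0.1 [[-9.31313018e-01  3.64219487e-01 -4.76581654e-04]
 [ 3.64219788e-01  9.31312505e-01 -9.81412823e-04]
 [ 8.63967801e-05 -1.08758301e-03 -9.99999405e-01]]
```

View pics/top0.png

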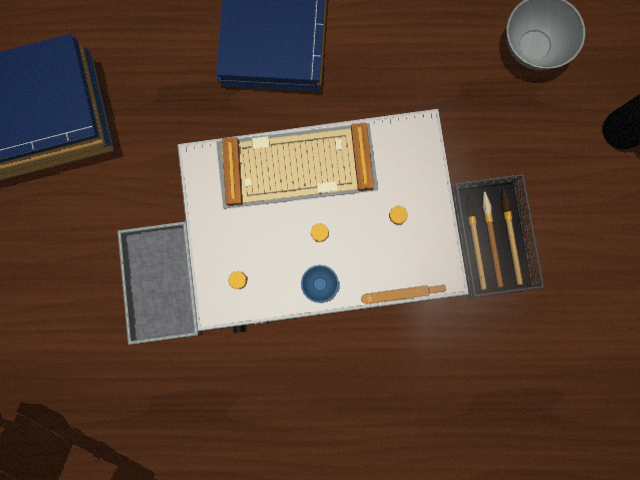

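View pics/scene0.png

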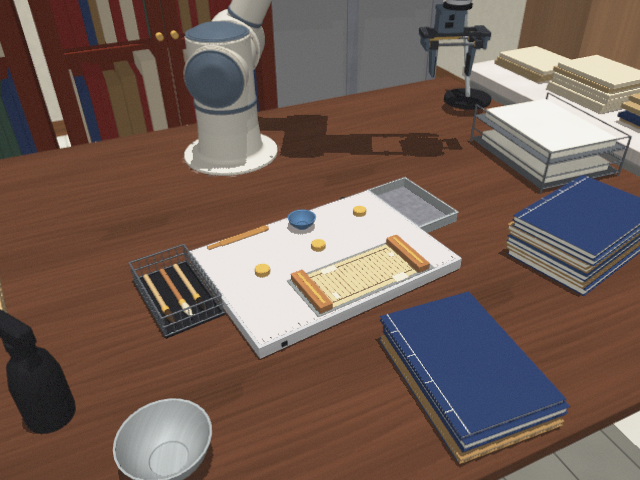

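The top view shows weights at about (237,280), (319,232) and (398,215), the dish at (320,284), the lifter near (405,295), the tray at left (+y) around (158,283), and box corners at (179,144), (438,110), (467,293) and (198,330). The scene view shows the same layout, with weights at (359,211), (318,245) and (262,270).

```bash
cat > h.py <<'E'
import numpy as np, cv2
from rig import arm
def rays(n,px):
    c=arm.get_calibration(n); T=c["cam_to_world"]
    u=cv2.undistortPoints(np.array(px,float).reshape(-1,1,2),c["intrinsics"],np.array([c["k1"],0,0,0.]))[:,0]
    return T[:3,3],np.c_[u,np.ones(len(u))]@T[:3,:3].T
def plane(n,px,z):
    o,d=rays(n,px); return o+d*((z-o[2])/d[:,2])[:,None]
def tri(p,q):
    (o,a),(o2,b)=rays("top",[p]),rays("scene",[q]); a=a[0];b=b[0]
    s=np.linalg.lstsq(np.c_[a,-b],o2-o,rcond=None)[0]
    x,y=o+a*s[0],o2+b*s[1]; return (x+y)/2,np.linalg.norm(x-y)
def hsv(im): return cv2.cvtColor(im,cv2.COLOR_RGB2HSV)
def blobs(m,lo,hi):
    n,_,s,c=cv2.connectedComponentsWithStats(m)
    return [(c[i],s[i]) for i in range(1,n) if lo<s[i][4]<hi]
def brass(n,im):
    m=cv2.inRange(hsv(im),(15,150,120),(28,255,255)); return m
E
python3 - <<'E'
from h import *
for n in("top","scene"):
    im=arm.snapshot(n);m=brass(n,im)
    print(n,"brass",[(c.round(1).tolist(),s.tolist()) for c,s in blobs(m,60,600)])
    b=cv2.inRange(hsv(im),(95,100,60),(115,255,255)); print("blue",[(c.round(1).tolist(),s.tolist()) for c,s in blobs(b,150,3000)])
    w=cv2.inRange(hsv(im),(0,0,165),(180,40,255)); w=cv2.morphologyEx(w,cv2.MORPH_OPEN,np.ones((3,3)))
    cs=max([c for c in cv2.findContours(w,0,2)[0] if cv2.pointPolygonTest(c,(330,200) if 0 else ((300,255) if n=="top" else (290,240)),False)>=0],key=cv2.contourArea)
    hull=cv2.convexHull(cs); q=cv2.approxPolyDP(hull,12,True)[:,0]; print("box",q.tolist(),cv2.contourArea(hull))
    P=plane(n,hull[:,0],.032); r=cv2.minAreaRect(P[:,:2].astype(np.float32)*1000); print("rect mm",r)
E
```

```text
top brass [([362.1, 155.1], [355, 126, 16, 61, 308]), ([230.6, 168.2], [223, 139, 16, 61, 333]), ([398.0, 214.7], [390, 207, 17, 17, 230]), ([319.1, 232.3], [311, 224, 17, 17, 227]), ([237.2, 279.9], [229, 272, 17, 17, 230]), ([385.4, 295.9], [369, 290, 34, 13, 250])]
blue [([319.9, 11.2], [316, 0, 9, 24, 159]), ([318.0, 39.5], [314, 25, 9, 30, 206]), ([316.2, 68.1], [312, 57, 9, 23, 159]), ([80.6, 133.4], [68, 128, 26, 12, 174]), ([49.4, 141.4], [33, 134, 34, 15, 238]), ([15.4, 150.1], [0, 143, 33, 15, 237]), ([319.4, 283.5], [301, 266, 37, 36, 1048])]
box [[437, 109], [467, 293], [198, 329], [179, 144]] 49985.0
rect mm ((608.14306640625, 15.04888916015625), (337.7203063964844, 477.7624816894531), 7.182188987731934)
scene brass []
blue [([87.7, 22.3], [79, 0, 18, 45, 338]), ([16.4, 115.5], [1, 68, 35, 86, 1127]), ([87.4, 108.1], [75, 77, 26, 64, 585]), ([301.2, 218.3], [288, 210, 27, 19, 381]), ([569.5, 256.6], [509, 235, 129, 42, 246]), ([429.5, 380.1], [380, 315, 187, 137, 1461])]
box [[459, 256], [258, 347], [191, 251], [369, 190]] 22163.5
rect mm ((610.5149536132812, 16.439712524414062), (340.1649475097656, 482.92047119140625), 7.127503395080566)
```

```bash
cat >> h.py <<'E'
YAW=np.radians(7.15); C=np.array([.609,.0157])
Rb=np.array([[np.cos(YAW),-np.sin(YAW)],[np.sin(YAW),np.cos(YAW)]])
def box(p): return (np.atleast_2d(p)[:,:2]-C)@Rb
E
python3 - <<'E'
from h import *
t=arm.snapshot("top"); s=arm.snapshot("scene")
m=cv2.inRange(hsv(s),(12,110,90),(32,255,255))
B=[(c,a) for c,a in blobs(m,40,250) if 180<c[1]<300 and 240<c[0]<380]; print([(c.round(1).tolist(),a.tolist()) for c,a in B])
W=[[398,214.7],[319.1,232.3],[237.2,279.9]]
for w in W:
    P=plane("top",[w],.042)[0]; 
    best=min((tri(w,c) for c,a in B),key=lambda r:np.linalg.norm(r[0]-P)) if B else None
    print("w",P.round(4),"box",box(P).round(4),"tri",best)
P=plane("top",[[319.4,283.5]],.05)[0]; print("dish",P,box(P),tri([319.4,283.5],[301.2,218.3]))
for p,q in zip([[437,109],[467,293],[198,329],[179,144]],[[258,347],[191,251],[369,190],[459,256]]): r=tri(p,q); print("corner",r[0].round(4),box(r[0]).round(3))
m=cv2.inRange(hsv(t),(8,100,90),(25,255,255)); cs=[c for c in cv2.findContours(m,0,2)[0] if 360<c[:,0,0].mean()<450 and c[:,0,1].mean()>280 and cv2.contourArea(c)>30]
for c in cs: print("lifter",box(plane("top",c[:,0],.036)).min(0),box(plane("top",c[:,0],.036)).max(0))
# tray: greyish, left of box: rim outline
m=cv2.inRange(hsv(t),(0,0,70),(180,70,255)); m[:,:100]=0;m[:,250:]=0;m[:215]=0;m[350:]=0
w=cv2.inRange(hsv(t),(0,0,165),(180,40,255))
print("tray cand",[(c.round(1).tolist(),a.tolist()) for c,a in blobs(m,500,30000)])
print("tray rim corners", box(plane("top",[[119,230],[186,223],[128,343],[197,334]],.028)).round(3))
leaf=cv2.inRange(hsv(t),(0,0,90),(180,255,150))
E
```

```text
[([358.8, 210.5], [353, 206, 13, 10, 110]), ([317.7, 244.7], [311, 239, 14, 12, 132]), ([261.8, 269.9], [255, 264, 15, 13, 158])]
w [ 0.6091 -0.1227  0.042 ] box [[-0.0171 -0.1374]] tri (array([ 0.60979596, -0.12338289,  0.03754314]), np.float64(6.900950074666087e-05))
w [0.5793 0.0168 0.042 ] box [[-0.0293  0.0048]] tri (array([0.57984268, 0.01666006, 0.03750545]), np.float64(0.0004181552630003167))
w [0.497  0.1609 0.042 ] box [[-0.0931  0.158 ]] tri (array([0.49706586, 0.16137378, 0.0375893 ]), np.float64(0.0005232298336170335))
dish [0.48905051 0.01699344 0.05      ] [[-0.11885573  0.01621319]] (array([0.48895555, 0.01691172, 0.05237664]), np.float64(0.00010464282517793762))
corner [ 0.8046 -0.2009  0.0306] [[ 0.167 -0.239]]
corner [ 0.4714 -0.2388  0.0312] [[-0.168 -0.235]]
corner [0.4128 0.2329 0.0302] [[-0.168  0.24 ]]
corner [0.7444 0.2694 0.0352] [[0.166 0.235]]
lifter [-0.25705054 -0.2807652 ] [-0.17281125 -0.01730015]
lifter [-0.16377996 -0.2000323 ] [-0.14673253 -0.05209934]
tray cand [([186.7, 276.5], [117, 215, 133, 130, 13775])]
tray rim corners [[ 0.025  0.361]
 [ 0.022  0.24 ]
 [-0.176  0.364]
 [-0.177  0.241]]
```

```bash
cat >> h.py <<'E'
def push(w,end_x,end_y=.265,z=.037,feed=.1):
    """w: weight centre, box frame; sweep it on a straight line to the box end; end_* is the last TCP"""
    w=np.array(w); d=np.array([end_x,end_y])-w; d/=np.linalg.norm(d); D=Rb@d
    W=lambda p,z:[*(C+Rb@p),z]
    s=w-.055*d; e=np.array([end_x,end_y])
    q=arm.current_joint_positions()
    for g in (1,-1):
        x=np.array([g*D[0],g*D[1],0]); zz=np.array([0,0,-1.]); R=np.c_[x,np.cross(zz,x),zz]
        j=[arm.solve_ik(p,R) for p in (W(s,.12),W(s,z),W(e,z))]
        if all(k is not None for k in j) and np.abs(np.diff([q]+j,axis=0))[:,5].max()<120: break
    else: raise SystemExit(("no ik",j))
    arm.move_to(W(s,.12),R); arm.move_l(W(s,z),feed=.1); print("down",arm.current_ee_pos(),arm.current_force())
    arm.move_l(W(e,z),feed=feed); print("end",arm.current_force())
    arm.move_l(W(e-.03*d,z)); arm.move_l(W(e-.03*d,.12),feed=.2); print("t",arm.current_t())
E
python3 - <<'E'
from h import *
arm.grip(.024); print(arm.current_width())
push([-.0931,.158],-.12)
cv2.imwrite("pics/top1.png",arm.snapshot("top")[:,:,::-1]); cv2.imwrite("pics/s1.png",arm.snapshot("scene")[150:350,150:550,::-1].repeat(2,0).repeat(2,1))
E
```

```text
0.024173891933354865
down [0.51724481 0.10968907 0.0374432 ] [-0.70552515  0.32080107  0.53746908]
end [-0.61678328 -0.45601056 -0.70334908]
t 7.125
```

View pics/s1.png

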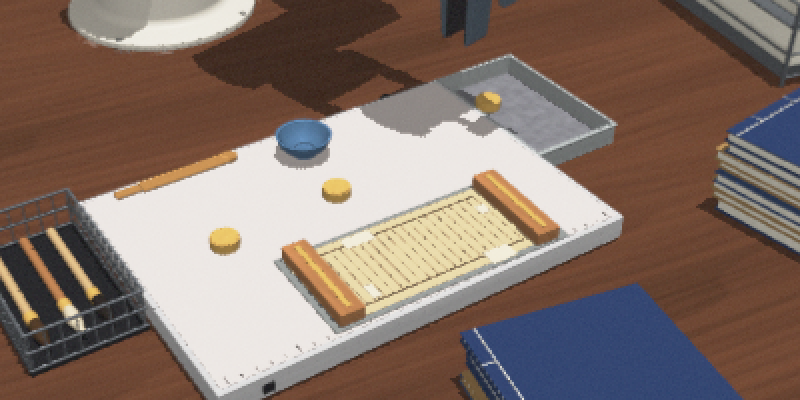

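The crop shows the first weight over the end, in the tray but apparently tipped up against its near wall (about (488,102)). The other things are unmoved. I'll sweep the next one a bit farther and faster so that it drops clear of the wall.

```bash
python3 - <<'E'
from h import *
push([-.0293,.0048],-.022,.285,feed=.17)
push([-.0171,-.1374],-.066,.285,feed=.17)
p=arm.current_ee_pos(); arm.move_to([p[0]-.02,p[1]-.36,.25],arm.current_tool_rot())
t=arm.snapshot("top"); s=arm.snapshot("scene"); print(arm.current_t())
cv2.imwrite("pics/t2.png",cv2.resize(t[200:360,90:330,::-1],None,fx=3,fy=3)); cv2.imwrite("pics/s2.png",cv2.resize(s[160:260,340:480,::-1],None,fx=5,fy=5))
for n,i in(("top",t),("scene",s)):
  m=cv2.inRange(hsv(i),(12,110,60),(32,255,255)); print(n,[(c.round(1).tolist(),a.tolist()) for c,a in blobs(m,25,400) if (c[0]<450)])
E
```

```text
down [ 0.5851336  -0.03789727  0.03752681] [ 0.81907908 -0.52453506 -0.23280763]
end [ 0.4851495   0.40501722 -0.08165001]
t 12.3917
down [ 0.62264789 -0.17631842  0.03759193] [-0.08882367 -0.14266518  0.31759896]
end [ 1.17926423 -0.3165612   0.13713194]
t 18.9083
20.4333
top [([16.8, 2.9], [10, 0, 16, 6, 36]), ([30.4, 2.4], [23, 0, 16, 6, 32]), ([61.9, 5.1], [58, 0, 8, 13, 28]), ([93.4, 1.7], [85, 0, 18, 5, 41]), ([130.0, 7.2], [125, 1, 11, 15, 36]), ([188.8, 6.9], [178, 0, 24, 16, 96]), ([322.6, 44.1], [317, 0, 10, 85, 150]), ([390.7, 4.9], [385, 0, 15, 11, 56]), ([432.0, 5.0], [420, 0, 21, 13, 75]), ([346.5, 8.4], [340, 2, 13, 13, 56]), ([99.1, 10.0], [94, 5, 12, 10, 38]), ([142.7, 11.9], [135, 5, 17, 16, 66]), ([5.1, 9.1], [0, 6, 15, 8, 40]), ([27.6, 8.7], [21, 7, 17, 7, 32]), ([16.8, 15.9], [12, 8, 10, 17, 38]), ([49.6, 13.5], [40, 8, 20, 12, 60]), ([69.0, 15.6], [60, 8, 23, 18, 106]), ([356.7, 13.9], [350, 8, 18, 14, 57]), ([172.5, 17.4], [164, 10, 20, 15, 65]), ([436.6, 19.5], [433, 13, 7, 12, 28]), ([31.3, 18.1], [26, 14, 10, 14, 36]), ([386.1, 18.5], [379, 16, 14, 6, 32]), 
[... 8735 characters left out ...]
 ([122.2, 475.5], [114, 471, 18, 9, 69]), ([446.7, 475.4], [440, 470, 16, 10, 46]), ([68.2, 476.3], [61, 472, 16, 8, 42])]
scene [([96.2, 22.0], [88, 0, 17, 45, 300]), ([184.5, 14.4], [178, 0, 14, 34, 293]), ([200.2, 10.8], [195, 0, 11, 23, 169]), ([174.1, 34.3], [170, 30, 9, 10, 65]), ([159.1, 36.0], [155, 32, 9, 9, 64]), ([446.9, 74.8], [436, 67, 29, 18, 155]), ([230.5, 103.4], [221, 97, 21, 14, 62]), ([59.3, 127.8], [52, 121, 15, 15, 159]), ([393.7, 200.7], [388, 196, 12, 10, 99]), ([411.2, 212.9], [402, 205, 18, 18, 189]), ([239.1, 236.3], [207, 225, 61, 25, 336]), ([171.8, 286.6], [159, 268, 27, 38, 222]), ([195.5, 295.9], [192, 293, 8, 7, 35]), ([165.4, 309.3], [161, 305, 10, 10, 64])]
```

View pics/t2.png

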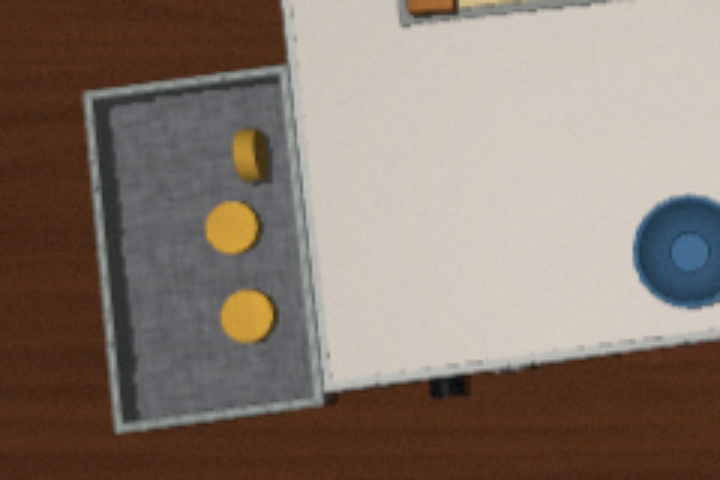

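View pics/s2.png

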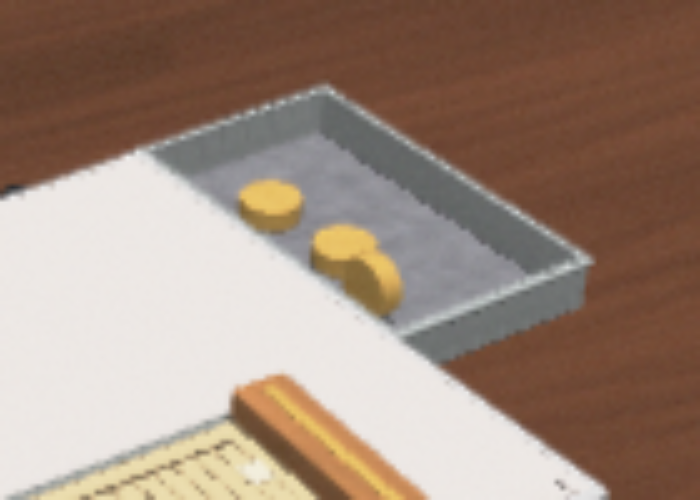

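The top crop shows two weights lying flat in the tray. The third stands on its rim inside the tray at full-image pixel (173,251), with its centre about 19 mm up, below the tray rim. I'll check that everything is at rest and unmoved.

```bash
python3 - <<'E'
from h import *
def cen():
    m=brass("top",i:=arm.snapshot("top")); m=cv2.inRange(hsv(i),(12,110,60),(32,255,255)); m[:235]=0;m[320:]=0;m[:,:130]=0;m[:,186:]=0
    return i,[c.round(2).tolist() for c,a in blobs(m,90,400)]
i,a=cen(); arm.sleep(2); i,b=cen(); print(a,b,arm.current_t())
for h in (.015,.02): print(box(plane("top",b,h)).round(4))
print("tri standing",tri(b[0],[340+372/5,160+283/5]))
i0=cv2.cvtColor(cv2.imread("pics/top0.png"),cv2.COLOR_BGR2RGB)
for k in(i0,i):
    bl=cv2.inRange(hsv(k),(95,100,60),(115,255,255)); print([c.round(1).tolist() for c,s in blobs(bl,800,1500)],[c.round(1).tolist() for c,s in blobs(brass("top",k),200,400) if c[0]>200 and 150<c[1]<300])
E
```

```text
[[173.04, 251.14], [167.33, 275.56], [172.39, 304.95]] [[173.01, 251.16], [167.31, 275.53], [172.35, 304.95]] 22.5333
[[-0.0241  0.2718]
 [-0.0666  0.2866]
 [-0.1203  0.2831]]
[[-0.0247  0.2705]
 [-0.0671  0.2852]
 [-0.1205  0.2816]]
tri standing (array([0.55127553, 0.28226549, 0.01736822]), np.float64(0.0010837007892313252))
[[319.4, 283.5]] [[361.7, 155.2], [230.8, 169.3], [398.0, 214.7], [319.2, 232.3], [237.2, 279.9], [383.1, 296.4]]
[[319.4, 283.5]] [[362.0, 155.8], [230.7, 168.5]]
```

```bash
python3 -c "
from rig import arm
print(arm.sign_off())"
```

```text
the job is handed in; nothing more can be done
None
```

All three brass weights were swept into the steel tray and are at rest, one of them on its edge below the rim; the dish and bars measured unmoved, the lifter was only seen in place after the first sweep, the leaf was kept clear of, and the job was handed in at about 22.5 s (no verdict returned).

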